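# Swap sample and blank on the reader's slide, then hold the slide at its click stop

## Robot

A 6-joint arm with a two-finger parallel gripper is mounted at the origin on the work surface. World frame = base frame: x ahead of the robot, y to its left, z up, the work surface at z = 0. Lengths are in m, angles in rad, forces in N, time in s.
With the tool pointing down it reaches from about 0.3 to 0.775 m from the base axis. Payload 14.6 kg.
Tool frame: the origin (TCP) lies between the finger pads, 19 mm behind the fingertips; this is the grasp point; z points along the fingers, y is the line along which they close (so a half turn about z gives the same grasp; the last joint's range is limited). The gripper opens to 85 mm and grips with 20 to 120 N. Pads are 22 mm wide; open, the fingers measure 114 mm over their backs; the gripper's body (76 mm by 85 mm) begins 54 mm behind the grasp point. The pads swing forward as they close: fully open they stand 13 mm farther back than shut.
Start: joints at [1.042, 0.3, 1.521, -0, 1.321, -0.067], TCP at [0.245, 0.492, 0.25] pointing down, gripper open.
Joint ranges: [-3.03, 3.03], [-0.79, 2.21], [0.23, 2.52], [-1.04, 4.18], [0, 3.07], [-2.55, 2.55]. Speed limits (rad/s): [2.22, 2.22, 2.57, 3.14, 3.14, 3.14].

## Interface

Orientations are given as a rotation vector (axis times angle).
In Python, from cell import telemetry, get_image, env gives the robot as it stands.
- The arm moves only by the tool apply_moves, never from a script. Its argument "commands" is a list that holds one entry, the list of rows, each a list of 7 numbers: the opening, from 0 (shut) to 1 (fully open), then the shift along the tool's x, y, z in cm, then the turn, a rotation vector about the tool's x, y, z in degrees. In form: [[[gripper, x, y, z, rx, ry, rz], ...]]. A call has 1 to 10 rows; each row shifts and turns the commanded pose from where the row before left it, along the tool's axes as they then stand; what a row does not reach is not made up. A row lasts 1/8 s, in which the tool goes at most 62.5 mm and 10.7 degrees, less where a joint would pass 70% of its speed; a pose out of reach is approached as far as the arm can. A call is refused whole if a number of a shift passes 6.25 or a number of a turn 10.7, either way. A call with a gripper value outside its range is refused whole. The fingers move at their own pace and stop on an object; "grip_force" is the grip in N (left out, the last holds). Time passes only in rows, so rows that do not move let the fingers close. It gives the time, the measured TCP pose, the force, the opening and the grip force at its end, in the units of the state.
- telemetry.read_state(): the state, without advancing time (a new reading comes with each control period).
- get_image(name): name is "side" or "top" or "wrist"; returns a dict with "pixels" (420x560x3 uint8, blue, green, red), "vertical_fov" (degrees; the focal length in pixels is half the picture's height over the tangent of half this angle, whatever the lens; pixels are square), "cx", "cy" (the principal point, pixels), "dist_coeffs" ([k1, k2, p1, p2, k3] as OpenCV has them; the pictures are not rectified), "rvec" (rotation vector, rad) and "tvec" (3), from world to camera coordinates, as OpenCV has them. Camera axes: x right, y down, z forward; pixel columns grow to the right and rows downward; lengths in m; the calibration is good to about 2 mm. A picture is of the moment at which its call begins. There is no depth.
- env.close_job(): hands the job in; it is judged then, once.
The state is a dict: "clock": time; "joint_positions": joint angles; "qd": joint speeds; "tau": joint torques, N m; "position": TCP position; "ee_rot": TCP orientation; "force": force on the tool from outside, world axes, zero at the start; "ft_torque": the same for the moment, N m; "width": opening from 0.0 (shut) to 1.0 (fully open); "gripper_force": force on a finger pad.
Only numpy, scipy, OpenCV 4.12 (cv2) and the standard library are available. Lean on these libraries where they do the work, as an engineer would, in place of code of your own. Each camera call takes 0.05 s, during which the arm holds its last target. There are 200 camera calls.

## Task

On the photometer's sample slide the two jars stand in each other's nests: swap them so that the orange-capped sample jar stands in the orange nest (the measuring nest) and the blue-capped blank jar in the blue one; the cork mat is free for parking a jar meanwhile. Then grip the carriage's upright handle and slide the carriage along its rail towards the reader until you feel its ball drop into the notch, and finish there, still gripping the handle and keeping the ball seated in the notch. Leave the beaker and the two bottles alone.

Things in the scene. Friction and masses are not known exactly. Their poses are not given: they have to be found in the camera images.
- rail: fixed straight rail, 420 long, 110 wide, on the bench; origin under its middle; its y axis is the direction of sliding (from the parked end towards the notch)
- carriage: grey carriage on the rail, 78 (x) by 230 (y) by 14 mm, underside 36 and top 50 above the bench; origin at the centre of its underside; axes as the rail's. It starts parked at the end of its travel and slides only to its +y, at most 140; the notch lies 60 to 110 from the parked position. Sliding takes about 1 N; it stays where it is left
- handle_top (a point): centre of the top of the carriage's upright black handle with a red band: a rigid block 14 mm along the slide, 34 across it, 50 tall, its top 100 above the bench, 93 behind the carriage's origin (-y); pinch it from above with the fingers on its -y and +y faces; the nearest jar wall is 52 from the handle's face
- measuring_nest (a point): centre of the floor of the orange-marked measuring nest (front one, +y): a round recess of 47 mm diameter, 6 deep, floor 44 above the bench; axes as the rail's
- reference_nest (a point): the same for the blue-marked nest, 90 mm behind the measuring nest (-y)
- sample_jar: amber jar with orange cap, 38 mm diameter, 70 tall, about 0.12 kg; origin at the centre of its underside; at the start in the blue nest
- blank_jar: white jar with blue cap, same size; at the start in the orange nest
- mat: round cork mat, 90 mm diameter, 4 thick, fixed on the bench; origin at the centre of its underside; top 4 above the bench
- reader: white reader with blue foot, fixed at the rail's far side; 85 (x, away from the rail) by 90 (y) by 115 mm tall; origin under the middle of the face with the lens, 95 from the rail's middle line; axes as the rail's. With the ball in the notch the measuring nest is in front of the lens to within 8 mm along the rail: the exact place must be felt
- ball (a joint): height (m) of the spring-loaded 16 mm ball hidden under the carriage: about 0.0028 on the flat track (as at the start), 0 fully seated in the V notch; 0.0007 with the carriage 1 mm to either side of the notch, 0.0014 at 2 mm, 0.0021 at 3 mm. Pushing the carriage out of the notch takes about 5 N, either way; within 4 mm the ball draws a free carriage in
- beaker: glass beaker, 72 mm diameter, 85 tall, loose bystander; origin at the centre of its underside
- wash_bottle: white bottle with red cap, 64 mm diameter, 180 tall, loose bystander; origin at the centre of its underside
- reagent_bottle: amber bottle with black cap, 66 mm diameter, 150 tall, loose bystander; origin at the centre of its underside
Not all that is in view belongs to the job. What is meant by the blank_jar is not purple, and is the smaller of those in its own colour.

How it is judged:
By the outcome, as a careful person would: the job done as asked, in the order asked, and still so for the second after the job is handed in, while the arm keeps its last pose, push and grip.
It also fails if it takes over 72 s, if anything falls off the work surface, if the arm or the gripper's body presses on something with over 40 N, if the wrist force passes 120 N, or if a joint passes its speed limit or range.

## Working session

There is one attempt and no reset: what is moved stays moved. The work goes in short steps, Python scripts to look and compute and a tool call to move; the robot and the scene stay as the last step left them, time stands still between calls to the robot, and variables do not carry over. Pictures are saved under pics/ and viewed, at most 10 in all, crops included, and the job is handed in when it is done.

Besides the shell and the picture viewer there is one more tool, called after "Request:" as name(argument=value, ...) on one line, values as JSON. apply_moves: Moves the arm, as the interface text tells. Its arguments: {"type":"object","properties":{"commands":{"type":"array"},"grip_force":{"type":"number"}},"required":["commands"]}

```bash
mkdir -p pics; cat > h.py <<'E'
import numpy as np, cv2
from cell import telemetry, get_image, env
def grab(n,f=None):
    im=get_image(n)
    if f: cv2.imwrite('pics/'+f,im['pixels'])
    return im
def cam(im):
    p=im['pixels'];h=p.shape[0];f=h/2/np.tan(np.radians(im['vertical_fov'])/2)
    K=np.array([[f,0,im['cx']],[0,f,im['cy']],[0,0,1.]])
    return K,np.array(im['dist_coeffs'],float),np.array(im['rvec'],float).ravel(),np.array(im['tvec'],float).ravel()
def ray(im,uv):
    K,d,r,t=cam(im);R=cv2.Rodrigues(r)[0]
    n=cv2.undistortPoints(np.array(uv,float).reshape(-1,1,2),K,d).reshape(-1,2)
    D=np.c_[n,np.ones(len(n))]@R
    return -R.T@t,D
def onz(im,uv,z):
    c,D=ray(im,uv);return c+D*((z-c[2])/D[:,2])[:,None]
def proj(im,P):
    K,d,r,t=cam(im);return cv2.projectPoints(np.array(P,float).reshape(-1,1,3),r,t,K,d)[0].reshape(-1,2)
E
python3 - <<'E'
from h import *
a=grab('top','top0.png');b=grab('side','side0.png')
for i in(a,b):
    print(ray(i,[[280,210]]),i['vertical_fov'])
print(telemetry.read_state())
E
```

```text
(array([0.39393535, 0.01578655, 1.08005403]), array([[ 0.14795821, -0.02223353, -0.98881414]])) 49.403822443970355
(array([ 0.0039162 , -0.5599592 ,  0.96023383]), array([[ 0.46833385,  0.49184224, -0.73419332]])) 43.703481392821274
{'clock': 0.1, 'joint_positions': array([ 1.04243011e+00,  3.00431030e-01,  1.52152965e+00,  2.84156417e-06,
        1.32073975e+00, -6.66160023e-02]), 'qd': array([ 1.61080508e-03, -9.30830807e-05, -2.94659554e-03, -5.42480698e-05,
       -3.66035183e-04,  1.06485177e-03]), 'tau': array([ 2.94646838e-03, -5.44376671e+01, -3.62370944e+01, -5.87818477e-05,
        3.02139561e-03, -1.60461315e-05]), 'position': array([0.24494135, 0.49222067, 0.24946505]), 'ee_rot': array([-7.18815139e-01, -3.05791592e+00,  1.66221707e-03]), 'force': array([ 0.16370877, -1.07209814,  0.07465989]), 'ft_torque': array([ 0.01468969, -0.01114792, -0.00578825]), 'gripper_force': 0.0, 'width': 1.001824027472254}
```

View pics/top0.png

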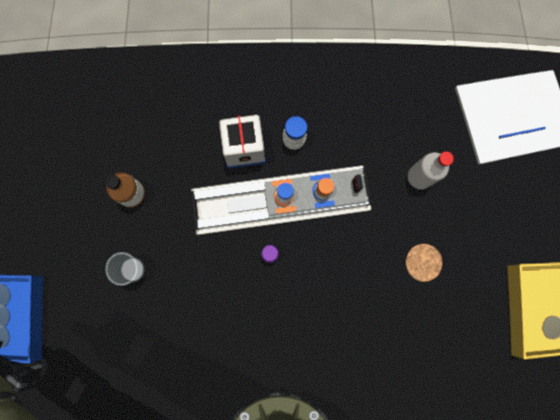

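View pics/side0.png

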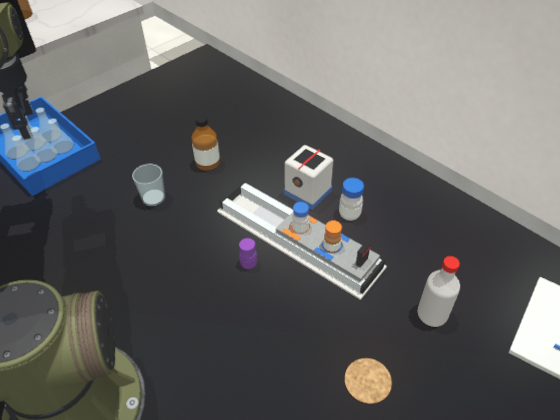

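The top view shows these candidates for the blank jar:
- blue cap at (285,191), in the orange nest;
- larger blue-capped jar at (296,128), a decoy;
- purple jar at (270,254), a decoy.

The blank is (285,191). The sample jar is the orange cap at (325,187), the only one in that colour. The handle is at (358,184) and the mat at (424,262).

```bash
cat >> h.py <<'E'
H={'blue':((100,130,70),(125,255,255)),'orange':((5,150,120),(18,255,255)),'red':((0,150,80),(4,255,255)),'red2':((172,150,80),(180,255,255)),'cork':((8,60,90),(20,200,255))}
def blobs(im,c,box,amin=10):
    x0,y0,x1,y1=box
    m=cv2.inRange(cv2.cvtColor(im['pixels'],cv2.COLOR_BGR2HSV),*H[c]);k=np.zeros_like(m);k[y0:y1,x0:x1]=m[y0:y1,x0:x1]
    n,l,s,ce=cv2.connectedComponentsWithStats(k)
    return [(int(s[i,4]),ce[i].round(1),s[i,:4]) for i in range(1,n) if s[i,4]>=amin]
E
python3 - <<'E'
from h import *
a=grab('top');b=grab('side')
p=a['pixels'][90:280,180:450];cv2.imwrite('pics/c1.png',cv2.resize(p,None,fx=2.9,fy=2.9,interpolation=cv2.INTER_CUBIC))
for n,i,bx in(('top',a,(180,100,450,285)),('side',b,(220,140,420,410))):
  for c in H: print(n,c,[(x[0],x[1].tolist(),x[2].tolist(),onz(i,[x[1]],{'cork':.004}.get(c,.114))[0].round(4).tolist()) for x in blobs(i,c,bx,8)])
E
```

```text
top blue [(420, [295.7, 126.6], [284, 116, 24, 23], [0.7249, -0.0437, 0.114]), (62, [319.5, 176.7], [311, 174, 19, 6], [0.6105, -0.0929, 0.114]), (187, [284.9, 190.8], [278, 184, 15, 15], [0.5802, -0.0172, 0.114]), (22, [314.1, 190.2], [313, 184, 4, 14], [0.5808, -0.0803, 0.114]), (94, [324.1, 203.9], [315, 201, 19, 7], [0.5505, -0.101, 0.114])]
top orange [(186, [325.4, 186.3], [318, 179, 16, 16], [0.5891, -0.1051, 0.114]), (43, [280.8, 181.9], [273, 180, 18, 5], [0.5999, -0.0086, 0.114]), (25, [278.4, 200.7], [274, 194, 13, 12], [0.5587, -0.0028, 0.114]), (82, [285.1, 209.2], [276, 207, 19, 6], [0.5401, -0.0169, 0.114])]
top red [(65, [240.8, 133.5], [239, 123, 5, 22], [0.7102, 0.0779, 0.114]), (136, [444.6, 158.0], [439, 151, 11, 15], [0.6515, -0.3775, 0.114])]
top red2 []
top cork [(83, [280.4, 181.7], [271, 179, 21, 8], [0.6238, -0.0105, 0.004]), (256, [325.0, 187.4], [316, 179, 19, 18], [0.6086, -0.1178, 0.004]), (237, [283.7, 205.3], [273, 190, 24, 24], [0.5662, -0.0174, 0.004]), (1120, [423.7, 262.2], [405, 243, 38, 39], [0.4239, -0.3508, 0.004])]
side blue [(366, [352.7, 187
[... 334 characters left out ...]
26, [333.2, 228.3], [326, 220, 16, 18], [0.5869, -0.1111, 0.114]), (9, [291.4, 227.7], [291, 224, 3, 8], [0.525, -0.047, 0.114]), (71, [291.1, 234.1], [283, 229, 17, 12], [0.5119, -0.0592, 0.114])]
side red [(39, [308.2, 159.3], [299, 152, 18, 17], [0.7088, 0.0783, 0.114])]
side red2 []
side cork [(20, [296.2, 182.0], [294, 180, 5, 5], [0.7137, 0.1221, 0.004]), (48, [312.2, 219.3], [308, 215, 10, 9], [0.648, 0.0028, 0.004]), (367, [332.7, 231.7], [324, 220, 19, 25], [0.6538, -0.0591, 0.004]), (133, [291.2, 232.8], [282, 223, 19, 18], [0.581, 0.0086, 0.004]), (14, [306.8, 230.0], [303, 227, 7, 7], [0.6138, -0.0116, 0.004]), (1734, [367.7, 380.2], [344, 358, 48, 46], [0.4234, -0.3539, 0.004])]
```

View pics/c1.png

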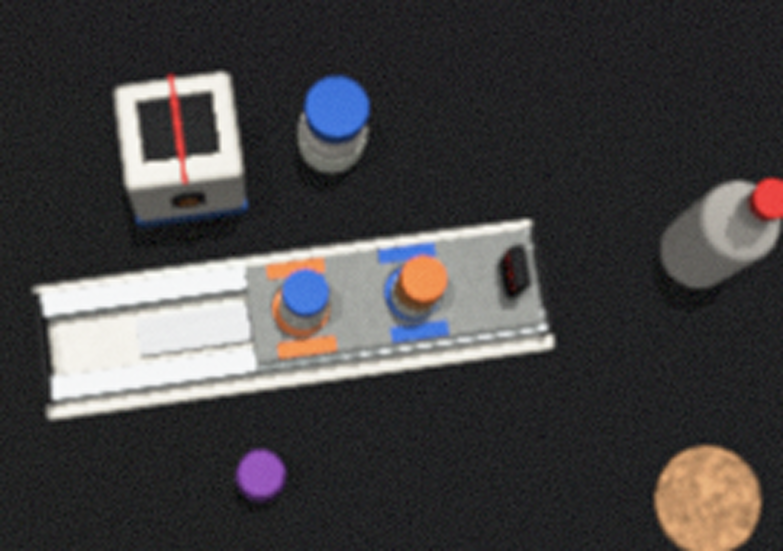

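```bash
python3 - <<'E'
from h import *
a=grab('top');s=90
# white rail near edge: lowest bright pixel per column; far edge: highest
g=cv2.cvtColor(a['pixels'],cv2.COLOR_BGR2GRAY)
for nm,f,z in(('near',max,0.0),('far',min,.0)):
  pts=[]
  for u in range(205,360,3):
    ys=[y for y in range(165,238) if g[y,u]>120]
    if ys: pts.append((u,f(ys)))
  P=onz(a,pts,.02)
  vx,vy,x0,y0=cv2.fitLine(P[:,:2].astype(np.float32),cv2.DIST_HUBER,0,.001,.001).ravel()
  print(nm,np.degrees(np.arctan2(-vx,vy)) , x0,y0)
hsv=cv2.cvtColor(a['pixels'],cv2.COLOR_BGR2HSV)
m=(g[170:200,345:370]<45).astype(np.uint8)
n,l,st,ce=cv2.connectedComponentsWithStats(m)
for i in range(1,n):
  if st[i,4]>8: print(st[i],ce[i]+[345,170],onz(a,[ce[i]+[345,170]],.09))
E
```

```text
near -172.68344 0.5243926 -0.011527542
far -172.67285 0.63380843 -0.013383288
[ 19   0   6  28 102] [367.38235294 180.39215686] [[ 0.6064663  -0.20309425  0.09      ]]
[  8   6   9  17 104] [356.68269231 184.01923077] [[ 0.59840759 -0.17847018  0.09      ]]
```

Request:
apply_moves(commands=[[[1,0,0,0,0,0,9.4],[1,0,0,0,0,0,9.4],[1,0,0,0,0,0,9.4],[1,0,0,0,0,0,9.4],[1,0,0,0,0,0,9.3],[1,0,0,0,0,0,9.3]]])

```text
clock: 1.0
position: [0.245, 0.4923, 0.2498]
ee_rot: [2.081, 2.354, -0.0]
force: [-0.2, 0.3, 0.7]
width: 0.996
gripper_force: 0.0
```

Request:
apply_moves(commands=[[[1,-5.4,2.4,0,0,0,0],[1,-5.4,2.4,0,0,0,0],[1,-5.4,2.4,0,0,0,0],[1,-5.4,2.4,0,0,0,0],[1,-5.4,2.4,0,0,0,0],[1,-5.4,2.4,0,0,0,0],[1,-5.4,2.4,0,0,0,0],[1,-5.4,2.4,0,0,0,0],[1,-5.4,2.4,0,0,0,0],[1,-5.4,2.4,0,0,0,0]]])

```text
clock: 2.25
position: [0.5528, -0.0144, 0.25]
ee_rot: [2.075, 2.359, 0.0]
force: [0.4, 0.9, 0.9]
width: 0.998
gripper_force: 0.0
```

Request:
apply_moves(commands=[[[1,-5.1,2.7,0,0,0,0],[1,0,0,0,0,0,0],[1,0,0,0,0,0,0]]])

```text
clock: 2.62
position: [0.5851, -0.0594, 0.2496]
ee_rot: [-2.074, -2.358, 0.0]
force: [-0.5, 0.4, 0.1]
width: 0.997
gripper_force: 0.0
```

```bash
cat >> h.py <<'E'
YAW=np.radians(7.3);RX=np.array([np.cos(YAW),np.sin(YAW),0]);RY=np.array([-np.sin(YAW),np.cos(YAW),0])
def rel(P,s):  # offset of P from TCP, in tool axes, cm
    R=cv2.Rodrigues(np.array(s['ee_rot']))[0];return ((np.array(P)-s['position'])@R*100).round(2)
E
python3 - <<'E'
from h import *
w=grab('wrist','w1.png');s=telemetry.read_state();R=cv2.Rodrigues(s['ee_rot'])[0]
print(s['position'],s['joint_positions'].round(2),R[:,1],np.degrees(np.arctan2(R[1,1],R[0,1])))
for c,z in(('blue',.05),('orange',.05)):
  for x in blobs(w,c,(0,0,560,420),40): print(c,x[0],x[1],x[2],onz(w,[x[1]],.05)[0].round(4),onz(w,[x[1]],.114)[0].round(4))
E
```

```text
[ 0.5850469  -0.05895632  0.2499524 ] [-0.16  0.39  1.41  0.    1.35 -0.29] [ 9.91726947e-01  1.28365094e-01 -2.53916777e-04] 7.375127778052473
blue 1259 [283.2 162.2] [264 142  40  41] [ 0.5835 -0.0268  0.05  ] [ 0.5818 -0.0182  0.114 ]
blue 2400 [429.7 207. ] [401 181  59  54] [ 0.7531 -0.0546  0.05  ] [ 0.7179 -0.0406  0.114 ]
blue 375 [253.8 232.8] [249 214  11  38] [ 0.5607 -0.1106  0.05  ] [ 0.5635 -0.0855  0.114 ]
blue 200 [287.9 221.6] [264 214  38  25] [ 0.5975 -0.0922  0.05  ] [ 0.593  -0.0707  0.114 ]
blue 374 [310.1 232.8] [305 214  11  38] [ 0.6244 -0.1024  0.05  ] [ 0.6147 -0.0788  0.114 ]
orange 487 [251.7 152.4] [246 131  12  44] [ 0.5492 -0.0208  0.05  ] [ 0.5543 -0.0134  0.114 ]
orange 474 [312.6 152.4] [307 131  12  44] [ 0.6128 -0.0126  0.05  ] [ 0.6054 -0.0068  0.114 ]
orange 199 [280.9 138.9] [262 132  41  24] [ 0.5779 -0.0031  0.05  ] [0.5773 0.0008 0.114 ]
orange 953 [280.5 257.2] [263 241  36  34] [ 0.5949 -0.137   0.05  ] [ 0.591  -0.1067  0.114 ]
```

View pics/w1.png

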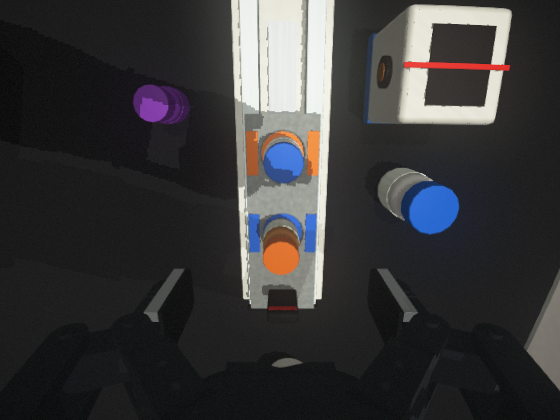

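Wrist view:
- Orange strips at (252,152) and (313,152) put the measuring nest at (0.581,-0.017). Blue strips at (254,233) and (310,233) put the reference nest at (0.593,-0.1065).
- The blue cap is at (283,162) and the orange cap at (280,257), both on their nests.
- The bigger blue cap at (430,207) and the purple one at (152,103) are decoys.

Next: grasp the blank.

Request:
apply_moves(commands=[[[1,4.2,0.2,0,0,0,0],[1,0,0,5.5,0,0,0],[1,0,0,5.5,0,0,0],[1,0,0,4,0,0,0],[1,0,0,1.5,0,0,0],[1,0,0,0,0,0,0],[0,0,0,0,0,0,0],[0,0,0,0,0,0,0],[0,0,0,0,0,0,0],[0,0,0,0,0,0,0]]], grip_force=30)

```text
clock: 3.92
position: [0.5823, -0.0178, 0.0861]
ee_rot: [2.074, 2.358, 0.001]
force: [-3.1, 0.0, 7.4]
width: 0.425
gripper_force: 29.6
```

Request:
apply_moves(commands=[[[0,0,0,0,0,0,0],[0,0,0,0,0,0,0],[0,0,0,-1,0,0,0],[0,0,0,-2,0,0,0],[0,0,0,-4,0,0,0],[0,0,0,-4,0,0,0],[0,0,0,0,0,0,0]]])

```text
clock: 4.8
position: [0.5831, -0.0179, 0.1988]
ee_rot: [2.071, 2.355, 0.006]
force: [-0.5, 0.4, -1.3]
width: 0.431
gripper_force: 30.4
```

Request:
apply_moves(commands=[[[0,-2,-1.3,0,0,0,0],[0,-4.5,-2.9,0,0,0,0],[0,-4.5,-2.9,0,0,0,0],[0,-4.5,-2.9,0,0,0,0],[0,-4.5,-2.9,0,0,0,0],[0,-4.5,-2.9,0,0,0,0],[0,-4.5,-2.9,0,0,0,0],[0,-2,-1.3,4,0,0,0],[0,0,0,5,0,0,0],[0,0,0,4,0,0,0]]])

```text
clock: 6.05
position: [0.4222, -0.3505, 0.0625]
ee_rot: [-2.074, -2.357, -0.0]
force: [1.0, -0.9, -1.2]
width: 0.429
gripper_force: 30.4
```

Request:
apply_moves(commands=[[[0,0,0,1.2,0,0,0],[0,0,0,0.5,0,0,0],[0,0,0,0.3,0,0,0],[0,0,0,0,0,0,0]]])

```text
clock: 6.55
position: [0.4238, -0.3512, 0.0462]
ee_rot: [2.073, 2.358, -0.0]
force: [0.6, 0.3, -0.5]
width: 0.423
gripper_force: 30.5
```

Request:
apply_moves(commands=[[[0,0,0,0.1,0,0,0],[1,0,0,0,0,0,0],[1,0,0,0,0,0,0],[1,0,0,0,0,0,0],[1,0,0,0,0,0,0],[1,0,0,-3,0,0,0],[1,0,0,-6,0,0,0],[1,0,0,-6,0,0,0],[1,4,3.6,0,0,0,0],[1,4,3.6,0,0,0,0]]])

```text
clock: 7.8
position: [0.485, -0.2614, 0.1948]
ee_rot: [2.075, 2.356, 0.0]
force: [-0.5, 0.4, -0.1]
width: 0.998
gripper_force: 0.0
```

Request:
apply_moves(commands=[[[1,4,3.6,0,0,0,0],[1,4,3.6,0,0,0,0],[1,4,3.5,0,0,0,0],[1,2.1,1.8,0,0,0,0],[1,0,0,0,0,0,0]]])

```text
clock: 8.43
position: [0.5909, -0.1048, 0.1936]
ee_rot: [-2.071, -2.361, 0.0]
force: [-0.4, -1.2, -0.7]
width: 1.0
gripper_force: 0.0
```

```bash
python3 - <<'E'
from h import *
a=grab('top');b=grab('side');s=telemetry.read_state();print(s['position'],s['width'])
for n,i,bx in(('top',a,(380,220,480,300)),('side',b,(330,320,430,410))):
  print(n,[(x[0],x[1],onz(i,[x[1]],.074)[0].round(4)) for x in blobs(i,'blue',bx,20)])
w=grab('wrist')
for x in blobs(w,'orange',(0,0,560,420),100): print(x[0],x[1],onz(w,[x[1]],.114)[0].round(4),rel(onz(w,[x[1]],.114)[0],s))
E
```

```text
[ 0.59011229 -0.10672221  0.19378172] 0.9955038401658606
top [(171, array([432.6, 261.3]), array([ 0.4234, -0.3479,  0.074 ]))]
side [(319, array([371.1, 363.2]), array([ 0.4221, -0.3529,  0.074 ]))]
835 [245.5 102. ] [ 0.5566 -0.0232  0.114 ] [ 8.72 -2.26  7.98]
809 [322.3 102.3] [ 0.605 -0.017  0.114] [8.7  2.63 7.98]
2269 [283.8 102.4] [ 0.5807 -0.0203  0.114 ] [8.69 0.18 7.98]
101 [288.3 203.4] [ 0.5926 -0.0859  0.114 ] [2.03 0.52 7.98]
1745 [282. 230.] [ 0.5909 -0.1061  0.114 ] [0.05 0.09 7.98]
```

Request:
apply_moves(commands=[[[1,0,0.1,5,0,0,0],[1,0,0,4.5,0,0,0],[1,0,0,1.4,0,0,0],[1,0,0,0,0,0,0],[0,0,0,0,0,0,0],[0,0,0,0,0,0,0],[0,0,0,0,0,0,0],[0,0,0,0,0,0,0],[0,0,0,0,0,0,0],[0,0,0,0,0,0,0]]])

```text
clock: 9.82
position: [0.5917, -0.1064, 0.0862]
ee_rot: [2.074, 2.358, 0.001]
force: [-1.6, 0.6, 7.4]
width: 0.431
gripper_force: 29.5
```

Request:
apply_moves(commands=[[[0,0,0,-1,0,0,0],[0,0,0,-2,0,0,0],[0,0,0,0,0,0,0],[0,0,0,0,0,0,0]]])

```text
clock: 10.32
position: [0.5911, -0.1062, 0.1145]
ee_rot: [-2.074, -2.359, 0.0]
force: [-0.5, 0.6, -1.3]
width: 0.429
gripper_force: 30.3
```

```bash
python3 - <<'E'
from h import *
w=grab('wrist');s=telemetry.read_state();print(s['position'],s['width'],s['force'])
for c in('orange','blue'):
 for x in blobs(w,c,(0,0,560,420),60): print(c,x[0],x[1],x[2],rel(onz(w,[x[1]],.05)[0],s))
E
```

```text
[ 0.59105388 -0.10619384  0.11424936] 0.4254173887764364 [-0.754454    0.30600575 -1.82749179]
orange 651 [229.2 120.1] [219  98  22  39] [ 7.61 -3.08  6.43]
orange 289 [267.2 125.1] [250 113  37  23] [ 7.32 -0.82  6.43]
orange 7816 [280.4 313.1] [237 255  89 112] [-5.86 -0.01  6.42]
blue 1283 [458.2  43.1] [417   0 134  61] [11.96 10.1   6.42]
blue 4550 [534.5 192.5] [500 144  60 100] [ 3.24 16.77  6.41]
blue 1405 [284.9 222.8] [251 206  65  44] [1.13 0.28 6.43]
blue 889 [234.8 232.2] [225 208  20  55] [ 0.46 -3.05  6.43]
blue 931 [331.7 234.1] [322 208  20  60] [0.33 3.4  6.42]
```

Request:
apply_moves(commands=[[[0,2,0,0,0,0,0],[0,3,0.1,0,0,0,0],[0,3,0,0,0,0,0],[0,1,0,0,0,0,0],[0,0,0,0,0,0,0],[0,0,0,0,0,0,0]]])

```text
clock: 11.12
position: [0.5809, -0.0175, 0.1149]
ee_rot: [2.075, 2.359, -0.0]
force: [-0.1, 0.9, -1.0]
width: 0.428
gripper_force: 30.2
```

Request:
apply_moves(commands=[[[0,0,0,1,0,0,0],[0,0,0,0.8,0,0,0],[0,0,0,0.5,0,0,0],[0,0,0,0.3,0,0,0],[0,0,0,0.2,0,0,0],[0,0,0,0,0,0,0],[0,0,0,0,0,0,0]]])

```text
clock: 12.0
position: [0.581, -0.0169, 0.0872]
ee_rot: [2.074, 2.359, 0.0]
force: [0.0, 0.1, -1.1]
width: 0.431
gripper_force: 30.3
```

Request:
apply_moves(commands=[[[0,0,0,0.1,0,0,0],[0,0,0,0,0,0,0],[0,0,0,0.1,0,0,0],[0,0,0,0,0,0,0],[0,0,0,0,0,0,0]]])

```text
clock: 12.62
position: [0.5811, -0.0169, 0.0861]
ee_rot: [2.074, 2.359, 0.001]
force: [-5.4, 0.6, 12.5]
width: 0.427
gripper_force: 31.4
```

Request:
apply_moves(commands=[[[1,0,0,0,0,0,0],[1,0,0,0,0,0,0],[1,0,0,0,0,0,0],[1,0,0,0,0,0,0],[1,0,0,-3,0,0,0],[1,0,0,-5,0,0,0],[1,0,0,-3,0,0,0],[1,-5,-3.2,0,0,0,0],[1,-5,-3.2,0,0,0,0],[1,-5,-3.2,0,0,0,0]]])

```text
clock: 13.88
position: [0.5039, -0.1793, 0.1951]
ee_rot: [2.074, 2.359, 0.0]
force: [1.3, 0.2, -0.3]
width: 0.997
gripper_force: 0.0
```

Request:
apply_moves(commands=[[[1,-5,-3.2,0,0,0,0],[1,-5,-3.2,0,0,0,0],[1,-5,-3.2,0,0,0,0],[1,-1.1,-0.7,0,0,0,0],[1,0,0,0,0,0,0],[1,0,0,0,0,0,0]]])

```text
clock: 14.62
position: [0.4239, -0.3496, 0.1949]
ee_rot: [-2.073, -2.36, -0.0]
force: [0.0, -0.1, 0.4]
width: 1.003
gripper_force: 0.0
```

```bash
python3 - <<'E'
from h import *
w=grab('wrist');s=telemetry.read_state();print(s['position'])
for x in blobs(w,'blue',(0,0,560,420),100): print(x[0],x[1],onz(w,[x[1]],.074)[0].round(4),rel(onz(w,[x[1]],.074)[0],s))
a=grab('top');cv2.imwrite('pics/c2.png',cv2.resize(a['pixels'][150:290,240:460],None,fx=3,fy=3))
for x in blobs(a,'orange',(250,160,350,220),60): print(x[0],x[1],onz(a,[x[1]],.114)[0].round(4))
b=grab('side')
for x in blobs(b,'orange',(270,190,360,270),60): print(x[0],x[1],onz(b,[x[1]],.114)[0].round(4))
E
```

```text
[ 0.42400918 -0.34956556  0.19502229]
1264 [279.8 214.2] [ 0.4232 -0.3503  0.074 ] [-0.06 -0.09 12.1 ]
272 [283.6 189.2] [ 0.5837 -0.0144  0.114 ]
82 [285.3 209.2] [ 0.5401 -0.0173  0.114 ]
```

View pics/c2.png

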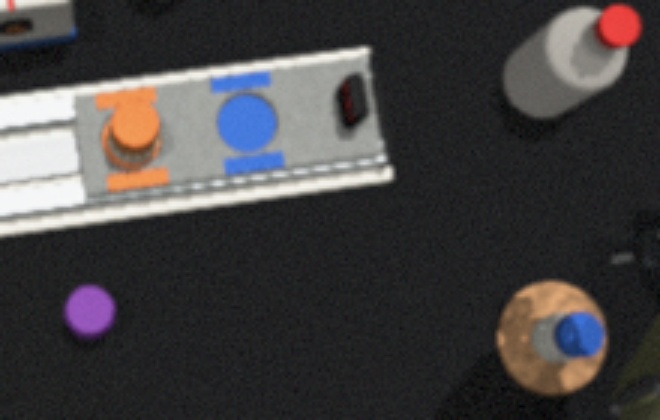

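The crop shows the orange cap seated in the orange nest at crop (133,127), the empty blue nest at (247,122), and the blank on the mat at (578,334).

Request:
apply_moves(commands=[[[1,-0.1,-0.1,5,0,0,0],[1,0,0,5,0,0,0],[1,0,0,3.4,0,0,0],[1,0,0,1.5,0,0,0],[0,0,0,0,0,0,0],[0,0,0,0,0,0,0],[0,0,0,0,0,0,0],[0,0,0,0,0,0,0],[0,0,0,0,0,0,0],[0,0,0,0,0,0,0]]])

```text
clock: 16.02
position: [0.423, -0.3524, 0.0476]
ee_rot: [2.073, 2.357, -0.0]
force: [-0.3, 1.3, 5.4]
width: 0.425
gripper_force: 29.6
```

Request:
apply_moves(commands=[[[0,0,0,-2,0,0,0],[0,0,0,-5,0,0,0],[0,0,0,-5,0,0,0],[0,0,0,-3,0,0,0],[0,0,0,0,0,0,0]]])

```text
clock: 16.65
position: [0.423, -0.3524, 0.1989]
ee_rot: [2.071, 2.355, -0.0]
force: [0.4, 0.3, -1.2]
width: 0.426
gripper_force: 30.7
```

```bash
python3 - <<'E'
from h import *
w=grab('top');s=telemetry.read_state();print(s['position'])
m=blobs(w,'blue',(300,160,350,220),60)
for x in m: print(x[0],x[1],x[2],onz(w,[x[1]],.044)[0].round(4),onz(w,[x[1]],.05)[0].round(4))
b=grab('side')
for x in blobs(b,'blue',(300,210,370,280),30): print(x[0],x[1],x[2],onz(b,[x[1]],.044)[0].round(4))
print(rel([.5926,-.1065,.2],s))
E
```

```text
[ 0.42246719 -0.35195638  0.19680558]
74 [320.  176.9] [311 174  19   6] [ 0.6257 -0.102   0.044 ] [ 0.6244 -0.1013  0.05  ]
274 [321.8 190.5] [313 182  19  18] [ 0.5934 -0.1051  0.044 ] [ 0.5922 -0.1044  0.05  ]
92 [324.1 203.9] [315 201  19   7] [ 0.5619 -0.1095  0.044 ] [ 0.5609 -0.1088  0.05  ]
[22.17 20.01 -0.33]
```

Request:
apply_moves(commands=[[[0,2,1.8,0,0,0,0],[0,4.3,3.9,0,0,0,0],[0,4.3,3.9,0,0,0,0],[0,4.3,3.9,0,0,0,0],[0,4.3,3.9,0,0,0,0],[0,2,1.7,0,0,0,0],[0,1,0.8,3,0,0,0],[0,0,0,4,0,0,0],[0,0,0,1,0,0,0],[0,0,0,0,0,0,0]]])

```text
clock: 18.0
position: [0.5912, -0.1064, 0.1156]
ee_rot: [-2.074, -2.358, 0.001]
force: [-0.2, 0.1, -0.2]
width: 0.426
gripper_force: 30.7
```

```bash
python3 - <<'E'
from h import *
w=grab('wrist','w3.png');s=telemetry.read_state();print(s['position'],rel([.593,-.1067,.0876],s))
E
```

```text
[ 0.59164567 -0.10655938  0.11671819] [-0.03  0.13  2.91]
```

View pics/w3.png

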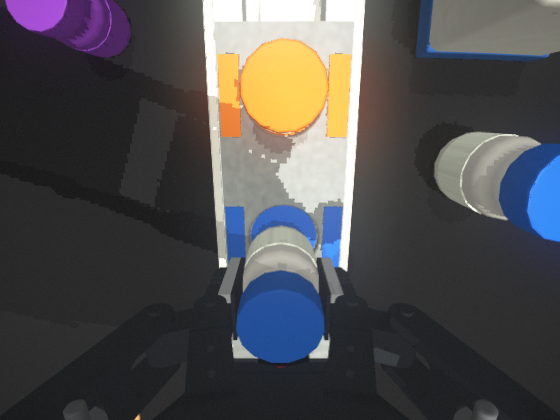

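The wrist view shows the orange cap centred between its strips at (284,88) and upright. The blank, with its cap at (280,315), hangs over the blue nest at (284,225). I'll lower it.

Request:
apply_moves(commands=[[[0,0,0.1,1,0,0,0],[0,0,0,0.8,0,0,0],[0,0,0,0.5,0,0,0],[0,0,0,0.2,0,0,0],[0,0,0,0,0,0,0],[0,0,0,0.2,0,0,0],[0,0,0,0,0,0,0],[0,0,0,0.1,0,0,0],[0,0,0,0,0,0,0]]])

```text
clock: 19.18
position: [0.5924, -0.1061, 0.0879]
ee_rot: [-2.075, -2.359, 0.0]
force: [-0.1, 0.3, -1.0]
width: 0.427
gripper_force: 30.7
```

Request:
apply_moves(commands=[[[0,0,0,0.1,0,0,0],[0,0,0,0,0,0,0],[0,0,0,0,0,0,0]]])

```text
clock: 19.55
position: [0.5925, -0.1062, 0.0876]
ee_rot: [2.074, 2.359, 0.0]
force: [-2.3, 1.3, 5.4]
width: 0.43
gripper_force: 31.2
```

Request:
apply_moves(commands=[[[1,0,0,0,0,0,0],[1,0,0,0,0,0,0],[1,0,0,0,0,0,0],[1,0,0,0,0,0,0],[1,0,0,-3,0,0,0],[1,0,0,-5,0,0,0],[1,0,0,-4,0,0,0],[1,0,0,0,0,0,0],[0.5,0,0,0,0,0,0],[0.5,0,0,0,0,0,0]]])

```text
clock: 20.8
position: [0.592, -0.1061, 0.2056]
ee_rot: [-2.073, -2.358, 0.002]
force: [0.3, 0.1, 0.1]
width: 0.607
gripper_force: 0.0
```

```bash
python3 - <<'E'
from h import *
w=grab('wrist','w4.png');s=telemetry.read_state();print(s['position'],s['width'])
for c in('blue','orange','red','red2'):
 for x in blobs(w,c,(200,50,360,420),20): print(c,x[0],x[1],x[2],onz(w,[x[1]],.05)[0].round(4),onz(w,[x[1]],.1)[0].round(4),onz(w,[x[1]],.114)[0].round(4))
E
```

```text
[ 0.59204001 -0.106068    0.20572269] 0.5181940086681206
blue 557 [248.2 203.4] [242 181  13  46] [ 0.5609 -0.1107  0.05  ] [ 0.5647 -0.0963  0.1   ] [ 0.5657 -0.0922  0.114 ]
blue 220 [283.9 188.4] [259 180  46  28] [ 0.5928 -0.0918  0.05  ] [ 0.5909 -0.0807  0.1   ] [ 0.5904 -0.0776  0.114 ]
blue 566 [315.2 203.3] [309 180  14  47] [ 0.6244 -0.1023  0.05  ] [ 0.6169 -0.0894  0.1   ] [ 0.6147 -0.0858  0.114 ]
blue 1647 [281.3 222.8] [259 200  45  46] [ 0.5948 -0.126   0.05  ] [ 0.5926 -0.1089  0.1   ] [ 0.5919 -0.1041  0.114 ]
orange 2234 [281.6 101. ] [256  74  52  57] [ 0.5806 -0.0149  0.05  ] [ 0.5808 -0.0176  0.1   ] [ 0.5809 -0.0183  0.114 ]
orange 763 [245.1 103.2] [238  76  15  56] [ 0.5492 -0.0207  0.05  ] [ 0.5551 -0.0224  0.1   ] [ 0.5567 -0.0228  0.114 ]
orange 737 [318.6 103.3] [312  76  15  56] [ 0.6128 -0.0125  0.05  ] [ 0.6073 -0.0157  0.1   ] [ 0.6058 -0.0165  0.114 ]
red 112 [280.9 291.8] [266 290  33   4] [ 0.6044 -0.2024  0.05  ] [ 0.6004 -0.1716  0.1   ] [ 0.5993 -0.163   0.114 ]
```

View pics/w4.png

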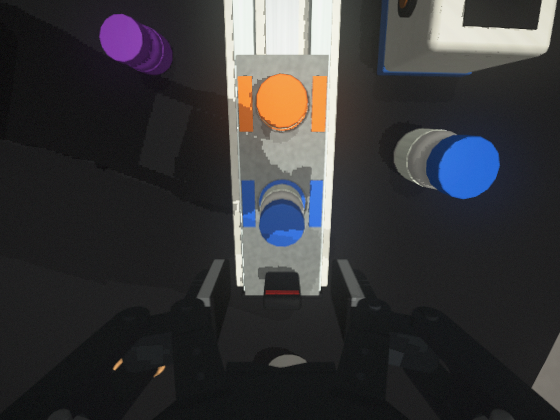

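Both jars stand upright in their nests, orange cap at (282,101) and blue at (281,223). The handle's base meets the carriage at about (282,271), with the red band at v=292 and the carriage's rear edge at v≈296. I'll compute the handle position from these.

```bash
python3 - <<'E'
from h import *
w=get_image('wrist');s=telemetry.read_state()
g=cv2.cvtColor(w['pixels'],cv2.COLOR_BGR2GRAY)
print(g[262:300,256].tolist());print(g[262:300,282].tolist())
O=np.array([.5926,-.1065,.05])
for uv in([250,295],[282,271],[282,273]):
  p=onz(w,[uv],.05)[0];print(uv,p.round(4),'along',(p-O)@RY)
P=O-.078*RY;print('handle pred',P,rel([P[0],P[1],.081],s))
a=get_image('top');print(proj(a,[[P[0],P[1],.1]]))
h=a['pixels'][172:198,345:368];print(cv2.cvtColor(h,cv2.COLOR_BGR2GRAY)[8:16].tolist())
E
```

```text
[146, 144, 143, 142, 141, 142, 144, 147, 149, 149, 148, 147, 142, 140, 139, 140, 140, 141, 140, 140, 143, 139, 138, 138, 140, 143, 144, 143, 142, 141, 140, 141, 138, 75, 37, 37, 37, 38]
[143, 144, 145, 147, 118, 86, 86, 88, 89, 72, 48, 35, 35, 39, 37, 35, 35, 34, 35, 33, 35, 34, 32, 33, 33, 32, 33, 35, 49, 55, 55, 61, 42, 29, 29, 33, 37, 40]
[250, 295] [ 0.5726 -0.2107  0.05  ] along -0.10084897873849547
[282, 271] [ 0.6025 -0.1781  0.05  ] along -0.07225791208245923
[282, 273] [ 0.6028 -0.1804  0.05  ] along -0.07456443227417929
handle pred [ 0.60251104 -0.18386777  0.05      ] [-7.86  0.06 12.49]
[[359.84366183 181.256658  ]]
[[106, 102, 100, 97, 93, 94, 88, 85, 83, 84, 84, 91, 83, 90, 90, 92, 88, 89, 90, 89, 92, 93, 97], [110, 110, 109, 107, 108, 104, 100, 98, 91, 92, 88, 88, 88, 87, 93, 88, 92, 95, 88, 90, 91, 92, 97], [109, 108, 112, 110, 109, 110, 106, 106, 105, 106, 98, 97, 96, 91, 89, 85, 88, 90, 87, 88, 93, 91, 94], [107, 111, 114, 109, 114, 109, 109, 110, 108, 113, 113, 109, 104, 103, 94, 95, 90, 88, 92, 91, 91, 91, 96], [92, 95, 101, 100, 103, 109, 112, 108, 111, 115, 110, 111, 109, 111, 105, 102, 96, 97, 94, 89, 91, 92, 91], [70, 66, 73, 79, 85, 87, 95, 97, 103, 108, 108, 110, 106, 110, 109, 106, 103, 101, 99, 92, 94, 90, 93], [60, 61, 62, 64, 65, 67, 75, 76, 83, 91, 94, 101, 106, 108, 107, 108, 106, 107, 98, 103, 98, 92, 91], [61, 64, 63, 61, 57, 60, 61, 68, 67, 69, 70, 76, 85, 93, 101, 105, 104, 103, 106, 105, 99, 99, 95]]
```

Request:
apply_moves(commands=[[[0.5,-4,0.1,0,0,0,10],[0.5,0,0,0,0,0,10],[0.5,0,0,0,0,0,10],[0.5,0,0,0,0,0,10],[0.5,0,0,0,0,0,10],[0.5,0,0,0,0,0,10],[0.5,0,0,0,0,0,10],[0.5,0,0,0,0,0,10],[0.5,0,0,0,0,0,10],[0.5,0,3.9,0,0,0,0]]])

```text
clock: 22.2
position: [0.6037, -0.1831, 0.2069]
ee_rot: [-3.135, -0.201, 0.0]
force: [0.6, -0.4, 0.6]
width: 0.496
gripper_force: 0.0
```

Request:
apply_moves(commands=[[[0.5,0,0,0,0,0,0],[0.5,0,0,0,0,0,0]]])

```text
clock: 22.45
position: [0.6033, -0.1841, 0.2066]
ee_rot: [-3.135, -0.201, 0.001]
force: [-0.2, -0.4, 0.4]
width: 0.498
gripper_force: 0.0
```

```bash
python3 - <<'E'
from h import *
s=telemetry.read_state();P=np.array([.5926,-.1065,.081])-.0785*RY
print(s['position'],s['width'],s['joint_positions'].round(2),rel(P,s),cv2.Rodrigues(s['ee_rot'])[0][:,1])
E
```

```text
[ 0.60332799 -0.18407086  0.20656757] 0.49801879623549694 [-0.35  0.52  1.32  0.    1.3   1.09] [-0.07  0.02 12.56] [ 1.27713516e-01 -9.91811004e-01 -4.35437547e-04]
```

Request:
apply_moves(commands=[[[0.5,0,0,5,0,0,0],[0.5,0,0,3,0,0,0],[0.5,0,0,1.5,0,0,0],[0.5,0,0,1.5,0,0,0],[0.5,0,0,1.5,0,0,0],[0.5,0,0,0,0,0,0]]])

```text
clock: 23.2
position: [0.6031, -0.1842, 0.0811]
ee_rot: [-3.135, -0.201, 0.002]
force: [-0.3, 0.7, -0.2]
width: 0.503
gripper_force: 0.0
```

Request:
apply_moves(commands=[[[0,0,0,0,0,0,0],[0,0,0,0,0,0,0],[0,0,0,0,0,0,0],[0,0,0,0,0,0,0],[0,0,0,0,0,0,0]]], grip_force=40)

```text
clock: 23.82
position: [0.6037, -0.1839, 0.0829]
ee_rot: [-3.135, -0.202, -0.001]
force: [-2.8, 4.7, 3.1]
width: 0.16
gripper_force: 40.5
```

Request:
apply_moves(commands=[[[0,0,-0.5,0,0,0,0],[0,0,-1,0,0,0,0],[0,0,-1,0,0,0,0],[0,0,-1,0,0,0,0],[0,0,-1,0,0,0,0],[0,0,-0.8,0,0,0,0],[0,0,-0.3,0,0,0,0],[0,0,0,0,0,0,0],[0,0,0,0,0,0,0]]])

```text
clock: 24.95
position: [0.5966, -0.1282, 0.0829]
ee_rot: [3.135, 0.202, 0.002]
force: [-1.4, 1.8, 7.8]
width: 0.162
gripper_force: 41.2
```

```bash
cat >> h.py <<'E'
G0=np.array([.6037,-.1839])
def st():
    s=telemetry.read_state();d=(s['position'][:2]-G0)@RY[:2]*1000
    print('slide %.1f mm  F along %.1f across %.1f z %.1f'%(d,s['force']@RY,s['force']@RX,s['force'][2]))
E
python3 - <<'E'
from h import *
a=get_image('top');st();N=np.array([.5810,-.0167,0])
for uv,z in(((226.5,166.5),0),((264.8,161.7),0),((245.7,164.1),.0)):
  p=onz(a,[uv],z)[0];print(p.round(4),(p-N)@RY,(p-N)@RX)
E
```

```text
slide 56.1 mm  F along 0.7 across -1.1 z 7.3
[0.6642 0.12   0.    ] 0.12497580694078989 0.0998640560137956
[0.675  0.0266 0.    ] 0.03104372020022315 0.09871871484187399
[0.6695 0.0732 0.    ] 0.07790556327782074 0.09924342053677594
```

Request:
apply_moves(commands=[[[0,0,-0.5,-0.1,0,0,0],[0,0,-0.5,0,0,0,0],[0,0,0,0,0,0,0],[0,0,0,0,0,0,0]]])

```text
clock: 25.5
position: [0.5952, -0.118, 0.083]
ee_rot: [-3.135, -0.202, -0.001]
force: [3.8, 2.9, -1.4]
width: 0.155
gripper_force: 40.1
```

Request:
apply_moves(commands=[[[0,0,-0.2,0,0,0,0],[0,0,0,0,0,0,0],[0,0,0,0,0,0,0]]])

```text
clock: 25.88
position: [0.595, -0.116, 0.0829]
ee_rot: [-3.134, -0.202, -0.001]
force: [3.9, 3.1, -1.5]
width: 0.162
gripper_force: 40.1
```

Request:
apply_moves(commands=[[[0,0,-0.2,0,0,0,0],[0,0,0,0,0,0,0],[0,0,0,0,0,0,0]]])

```text
clock: 26.25
position: [0.5947, -0.1139, 0.0829]
ee_rot: [-3.134, -0.202, -0.001]
force: [4.2, 5.9, -1.2]
width: 0.161
gripper_force: 40.2
```

Request:
apply_moves(commands=[[[0,0,-0.2,0,0,0,0],[0,0,0,0,0,0,0],[0,0,0,0,0,0,0]]])

```text
clock: 26.62
position: [0.5945, -0.1125, 0.083]
ee_rot: [-3.135, -0.201, -0.001]
force: [5.0, 1.8, -2.7]
width: 0.158
gripper_force: 40.0
```

Request:
apply_moves(commands=[[[0,0,-0.2,0,0,0,0],[0,0,0,0,0,0,0],[0,0,0,0,0,0,0]]])

```text
clock: 27.0
position: [0.5943, -0.111, 0.0829]
ee_rot: [3.135, 0.201, 0.002]
force: [5.9, -2.4, -4.0]
width: 0.154
gripper_force: 39.8
```

Request:
apply_moves(commands=[[[0,0,-0.1,0,0,0,0],[0,0,0,0,0,0,0],[0,0,0,0,0,0,0]]])

```text
clock: 27.38
position: [0.5942, -0.1101, 0.083]
ee_rot: [3.134, 0.201, 0.002]
force: [6.6, -2.9, -3.8]
width: 0.159
gripper_force: 39.8
```

Request:
apply_moves(commands=[[[0,0,-0.1,0,0,0,0],[0,0,0,0,0,0,0],[0,0,0,0,0,0,0]]])

```text
clock: 27.75
position: [0.5941, -0.1091, 0.083]
ee_rot: [3.135, 0.201, 0.002]
force: [5.6, -2.9, -3.7]
width: 0.157
gripper_force: 39.8
```

Request:
apply_moves(commands=[[[0,0,-0.1,0,0,0,0],[0,0,0,0,0,0,0],[0,0,0,0,0,0,0]]])

```text
clock: 28.12
position: [0.5939, -0.108, 0.0829]
ee_rot: [3.135, 0.201, 0.002]
force: [5.4, -1.2, -4.0]
width: 0.158
gripper_force: 39.9
```

Request:
apply_moves(commands=[[[0,0,-0.2,0,0,0,0],[0,0,0,0,0,0,0],[0,0,0,0,0,0,0]]])

```text
clock: 28.5
position: [0.5936, -0.1057, 0.083]
ee_rot: [3.135, 0.201, 0.001]
force: [6.3, -0.5, -3.3]
width: 0.161
gripper_force: 39.9
```

Request:
apply_moves(commands=[[[0,0,0.4,0,0,0,0],[0,0,0,0,0,0,0],[0,0,0,0,0,0,0]]])

```text
clock: 28.88
position: [0.5942, -0.1103, 0.0829]
ee_rot: [3.134, 0.201, 0.002]
force: [6.4, -4.8, -4.4]
width: 0.161
gripper_force: 39.8
```

Request:
apply_moves(commands=[[[0,0,0.1,0,0,0,0],[0,0,0,0,0,0,0],[0,0,0,0,0,0,0]]])

```text
clock: 29.25
position: [0.5943, -0.1112, 0.0829]
ee_rot: [3.134, 0.201, 0.002]
force: [6.8, -3.5, -4.3]
width: 0.161
gripper_force: 39.8
```

Request:
apply_moves(commands=[[[0,0,0.1,0,0,0,0],[0,0,0,0,0,0,0],[0,0,0,0,0,0,0]]])

```text
clock: 29.62
position: [0.5945, -0.1121, 0.083]
ee_rot: [3.134, 0.201, 0.002]
force: [6.3, -3.8, -3.8]
width: 0.16
gripper_force: 39.8
```

Request:
apply_moves(commands=[[[0,0,0.1,0,0,0,0],[0,0,0,0,0,0,0],[0,0,0,0,0,0,0]]])

```text
clock: 30.0
position: [0.5945, -0.1126, 0.083]
ee_rot: [-3.135, -0.201, -0.001]
force: [6.1, 1.2, -2.4]
width: 0.159
gripper_force: 40.0
```

Request:
apply_moves(commands=[[[0,0,0,0,0,0,0],[0,0,0,0,0,0,0],[0,0,0,0,0,0,0],[0,0,0,0,0,0,0]]])

```text
clock: 30.5
position: [0.5945, -0.1125, 0.0829]
ee_rot: [-3.135, -0.201, -0.001]
force: [5.8, 0.7, -2.4]
width: 0.16
gripper_force: 40.0
```

```bash
python3 - <<'E'
from h import *
b=grab('side','s5.png');st()
E
```

```text
slide 71.9 mm  F along 0.4 across 4.7 z -2.6
```

View pics/s5.png

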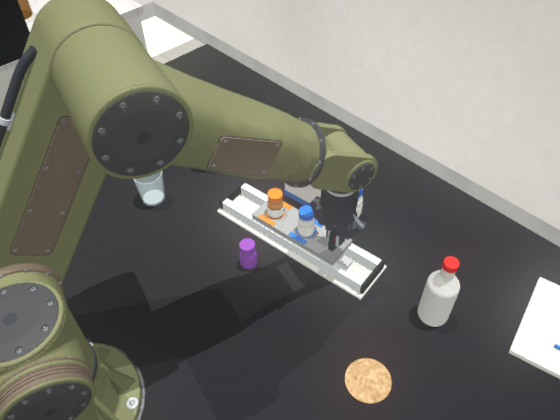

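The side view shows the orange jar in front at (275,203) and the blue at (306,221), both upright in their nests. The handle is gripped at (333,240), and the beaker and wash bottle are where they started. The reagent bottle is hidden behind the arm, which never went near it. The force along the rail is close to zero between the two notch flanks, so the ball is seated.

```bash
python3 -c "
from h import *
print(env.close_job())"
```

```text
the job is handed in; nothing more can be done
None
```

The jars are swapped: orange-capped in the orange nest, blue-capped in the blue one. The carriage sits about 72 mm along its rail, the ball seated by feel and the handle still gripped. I handed the job in at about 30.5 s, with no verdict shown.

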